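# Clamp the glazed plate and inspect it under the loupe

## Robot

A 6-joint arm with a two-finger parallel gripper is mounted at the origin on a cart in front of the work surface, level with it; the furniture and walls round the work are solid. World frame = base frame: x ahead of the robot, y to its left, z up, the work surface at z = 0. Lengths are in m, angles in rad, forces in N, time in s.
With the tool pointing down it reaches from about 0.425 to 0.95 m from the base axis. Payload 3.5 kg.
Tool frame: the origin (TCP) lies midway between the tips of the shut fingers; the grasp point (between the pads) lies 19 mm behind it; z points along the fingers, y is the line along which they close (so a half turn about z gives the same grasp; the last joint's range is limited). The gripper opens to 85 mm and grips with 20 to 120 N. Pads are 22 mm wide; open, the fingers measure 114 mm over their backs; the gripper's body (76 mm by 85 mm) begins 54 mm behind the grasp point. The pads swing forward as they close: fully open they stand 13 mm farther back than shut.
Start: joints at [-1.474, 0.286, 1.577, -0, 1.279, -0.15], TCP at [0.165, -0.655, 0.231] pointing down, gripper open.
Joint ranges: [-2.77, 2.77], [-0.9, 2.22], [0.21, 2.48], [-1.53, 4.67], [0.24, 2.81], [-2.84, 2.84]. Speed limits (rad/s): [2.79, 2.79, 3.14, 3.14, 3.14, 3.14].

## Interface

Orientations are given as a unit quaternion [x, y, z, w].
In Python, from plant import get_state, read_camera, ctrl gives the robot as it stands.
- The arm moves only by the shell command python3 -m crank 'ROWS' [FORCE]. ROWS is JSON, a list of rows, each a list of 3 entries, a list of its own where there are three numbers: the shift along the tool's x, y, z in mm, then the turn about the tool's z in degrees, then the closure in counts, from 0 (fully open) to 255 (shut). In form: [[[tx, ty, tz], yaw, claw], ...]. A call has 1 to 10 rows; each row is the pose to reach, as a shift and turn from the pose commanded when the call began, along the tool's axes at that moment; what a row does not reach only later rows make up. A row lasts 1/10 s, in which the tool goes at most 50 mm and 8.59 degrees, less where a joint would pass 70% of its speed; a pose out of reach is approached as far as the arm can. A call with a gripper value outside its range is refused whole. The fingers move at their own pace and stop on an object; FORCE is the grip in N (left out, the last holds). Time passes only in rows, so rows that repeat a pose let the fingers close. It gives the time, the measured TCP pose, the force, the opening and the grip force at its end, in the units of the state.
- get_state(): the state, without advancing time (a new reading comes with each control period).
- read_camera(name): name is "scene" or "side" or "wrist"; returns a dict with "frame" (420x560x3 uint8, blue, green, red), "range_z" (420x560 float32, m along the optical axis (not along the pixel's ray), 0 where there is no reading), "vfov" (degrees; the focal length in pixels is half the picture's height over the tangent of half this angle, whatever the lens; pixels are square), "cx", "cy" (the principal point, pixels), "k1" (the pictures are not rectified: a ray, as slopes to the right and down, at radius r is drawn at 1 + k1 r^2 times it, then the intrinsics apply), "origin" and "orientation" of the camera in the world. Camera axes: x right, y down, z forward; pixel columns grow to the right and rows downward; lengths in m; the calibration is good to about 2 mm. A picture is of the moment at which its call begins.
- ctrl.sign_off(): hands the job in; it is judged then, once.
The state is a dict: "time": time; "qpos": joint angles; "dq": joint speeds; "joint_efforts": joint torques, N m; "eef_pos": TCP position; "tcp_rot": TCP orientation; "contact_force": force on the tool from outside, world axes, zero at the start; "wrist_torque": the same for the moment, N m; "opening": opening from 0.0 (shut) to 1.0 (fully open); "finger_force": force on a finger pad.
Only numpy, scipy, OpenCV 4.12 (cv2) and the standard library are available. Lean on these libraries where they do the work, as an engineer would, in place of code of your own. Each camera call takes 0.05 s, during which the arm holds its last target. There are 200 camera calls.

## Task

The small glazed plate is lying in the inspection fixture: swing the fixture's window clamp fully down over it. Then pick up the hand loupe by its handle and hold it level over the plate, with the lens centred above the plate and at the same height as the tip of the pointer on the fixture's post; do not shift the pointer. Finish while still holding the loupe steady there in the gripper, the loupe clear of the fixture.

Things in the scene. Friction and masses are not known exactly. Their poses are not given: they have to be found in the camera images.
- fixture: Inspection fixture, fixed to the bench: aluminium base (x -28 to +92, y -45 to +45 mm of its frame, top 16 mm above the bench) with a square nest, a window clamp and an upright steel post (10 mm thick, at x = +80 mm, 146 mm tall). Origin on the bench under the nest centre, z up; -x, where the clamp's bar comes down, faces roughly the robot.
- plate: Small cream glazed ceramic plate, 23 x 23 x 8 mm, loose in the nest of the fixture (walls 5 mm high, about 1 mm of play). Origin at the centre of its underside, z up; underside 16 mm, top 24 mm above the bench.
- clamp (a joint): Hinge of the window clamp, rad: 0 = fully down (lying flat just above the plate, against its stop), growing as it opens upward; at the start it stands open at 0.9 to 1.35. It is stiff and stays where it is left (under 1 N at the bar moves it).
- clamp_hinge (a point): Middle of the clamp's hinge axis, at x = +36 mm, y = 0, 27 mm above the bench in the fixture's frame. The axis runs along the fixture's y. Its axes are those of the fixture.
- clamp_bar (a point): Centre of the round cross bar at the clamp's free end (12 mm thick, 24 mm long along fixture y), easily pinched by its ends from above. It is at hinge + 86 mm * (-cos(joint) along fixture x, +sin(joint) up); clamp down: x = -50 mm, 27 mm above the bench, in front of the base. The 40 mm wide window frame begins 24 mm from it towards the hinge.
- pointer_tip (a point): Tip of the small horizontal steel pointer that marks the focal height; it sits on the fixture's post, 57 mm beyond the nest centre on the +x side, pointing back to the nest. 95 to 125 mm above the bench, different each time. Its slider is stiff but can be pushed: leave it alone.
- loupe: Hand loupe lying flat on the bench: black handle (80 mm long, 16 mm wide, 20 mm high, flat sides) and a round lens in an aluminium ring (54 mm outside, 14 mm high), roughly 60 to 130 g. Origin on the underside below the grip point of the handle; +x runs along the handle to the lens, z up; the handle spans x = -45 to +35 mm.
- lens (a point): Centre of the loupe's lens, 75 mm ahead of the loupe's origin along its x and 10 mm above its underside (half the height of handle and ring). Axes as the loupe's.
Mind the look-alikes: they are no part of the job. There is more than one size of the loupe; the job needs the larger.

How it is judged:
By the outcome, as a careful person would: the job done as asked, in the order asked, and still so for the second after the job is handed in, while the arm keeps its last pose, push and grip.
It also fails if it takes over 48 s, if anything falls off the work surface, if the arm or the gripper's body presses on something with over 40 N, if the wrist force passes 120 N, or if a joint passes its speed limit or range.

## Working session

There is one attempt and no reset: what is moved stays moved. The work goes in short steps, Python scripts to look and compute and a shell command to move; the robot and the scene stay as the last step left them, time stands still between calls to the robot, and variables do not carry over. Pictures are saved under pics/ and viewed, at most 11 in all, crops included, and the job is handed in when it is done.

```bash
mkdir -p pics; cat > h.py <<'E'
import numpy as np, cv2
from scipy.spatial.transform import Rotation as R
from plant import get_state, read_camera, ctrl
def cam(n):
    c=read_camera(n); h=c["frame"].shape[0]
    f=h/2/np.tan(np.radians(c["vfov"])/2)
    c["K"]=np.array([[f,0,c["cx"]],[0,f,c["cy"]],[0,0,1]]); c["D"]=np.array([c["k1"],0,0,0.])
    c["R"]=R.from_quat(c["orientation"]).as_matrix(); c["o"]=np.array(c["origin"]); return c
def rays(c,uv):
    p=cv2.undistortPoints(np.array(uv,float).reshape(-1,1,2),c["K"],c["D"]).reshape(-1,2)
    return np.c_[p,np.ones(len(p))]@c["R"].T
def onplane(c,uv,z):
    d=rays(c,uv); return c["o"]+d*((z-c["o"][2])/d[:,2])[:,None]
def cloud(c):
    v,u=np.mgrid[:420,:560]; d=rays(c,np.c_[u.ravel(),v.ravel()])
    P=c["o"]+d*c["range_z"].reshape(-1,1); P[c["range_z"].ravel()==0]=np.nan
    return P.reshape(420,560,3)
E
python3 - <<'E'
from h import *
a=[cam(n) for n in("scene","side")]
for n,c in zip(("scene","side"),a):
    print(n,c["o"],c["R"][:,2],c["k1"]); cv2.imwrite(f"pics/{n}0.png",c["frame"])
E
```

```text
scene [0.17576383 0.81724969 0.44742794] [ 0.46521662 -0.79045917 -0.39843167] -0.050558000695141964
side [ 0.14760199 -0.58322097  0.41505513] [ 0.47021154  0.801243   -0.37001454] -0.029251751787470522
```

View pics/scene0.png

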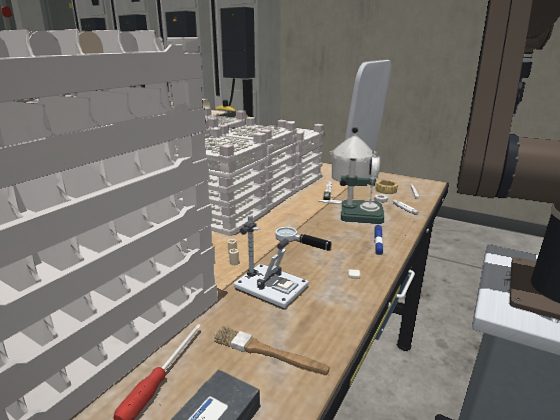

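View pics/side0.png

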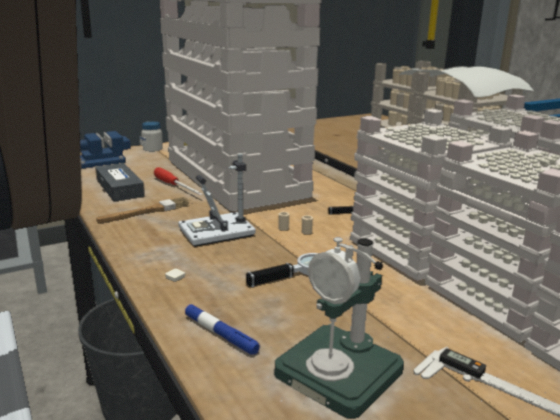

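The scene view shows the fixture at about (270,280) and a loupe at (287,235)–(330,243). In the side view the fixture is at (217,225), a loupe at (250–320,268), and a second black handle at (342,210). I'll measure these now.

```bash
python3 - <<'E'
from h import *
s=cam("scene"); d=cam("side")
np.set_printoptions(precision=4,suppress=True)
A=cv2.resize(s["frame"][190:310,200:350],None,fx=5,fy=5,interpolation=cv2.INTER_CUBIC)
cv2.imwrite("pics/sc.png",A[:600,:750])
B=cv2.resize(d["frame"][150:300,170:370],None,fx=4,fy=4,interpolation=cv2.INTER_CUBIC)
cv2.imwrite("pics/dc.png",B)
for n,c in(("scene",s),("side",d)):
    P=cloud(c); f=c["frame"].astype(int)
    m=((f.max(2)<60)&(P[...,2]>0.004)&(P[...,2]<0.03)&(P[...,0]>.4)&(P[...,0]<1.1)).astype(np.uint8)
    k,l,st,ce=cv2.connectedComponentsWithStats(m)
    for i in range(1,k):
        if st[i,4]>40:
            q=P[l==i]; _,S,V=np.linalg.svd(q[:,:2]-q[:,:2].mean(0)); t=(q[:,:2]-q[:,:2].mean(0))@V[0]
            print(n,ce[i],st[i,4],np.median(q,0),V[0],np.percentile(t,[1,99]),np.percentile(q[:,2],95))
E
```

```text
scene [362.1436 219.4043] 188 [ 0.4529 -0.1152  0.0103] [-0.9435 -0.3314] [-0.0563  0.0552] 0.016390746613162876
scene [314.8766 241.5319] 235 [0.5082 0.0699 0.0154] [-0.9999  0.0132] [-0.0389  0.037 ] 0.021120478516505746
side [122.0474 118.8456] 654 [0.5851 1.215  0.0174] [-0.9999  0.0141] [-0.1435  0.133 ] 0.028738781566280052
side [335.3754 163.4772] 285 [0.9372 0.4866 0.0146] [-0.0045 -1.    ] [-0.0917  0.0838] 0.023663997246496548
side [132.1909 191.1286] 241 [0.4222 0.5089 0.017 ] [-1.     -0.0039] [-0.0224  0.0219] 0.028765119067233724
side [340.8889 209.7143] 126 [0.7701 0.2325 0.0101] [ 0.9351 -0.3545] [-0.0246  0.0231] 0.01490808070113328
side [269.5647 274.5066] 533 [0.5063 0.0544 0.0148] [-0.9992  0.041 ] [-0.0386  0.036 ] 0.02116899178971865
side [356.6667 349.3175] 63 [ 0.4967 -0.175   0.0267] [ 0.7917 -0.6109] [-0.0187  0.0151] 0.028418865671425052
side [461.2554 365.3898] 372 [ 0.6012 -0.2422  0.0118] [ 0.3503 -0.9366] [-0.0255  0.0235] 0.01471266637461508
side [323.3821 384.9512] 123 [ 0.4322 -0.2041  0.0213] [ 0.3816 -0.9243] [-0.0528  0.0391] 0.022678678794379875
side [360.4054 398.4943] 698 [ 0.4499 -0.2288  0.0112] [-0.996  -0.0899] [-0.0723  0.0382] 0.01674888149980607
side [282.6884 375.587 ] 138 [ 0.4074 -0.1548  0.0108] [ 0.3193 -0.9476] [-0.0128  0.0131] 0.016248207504091516
```

View pics/sc.png

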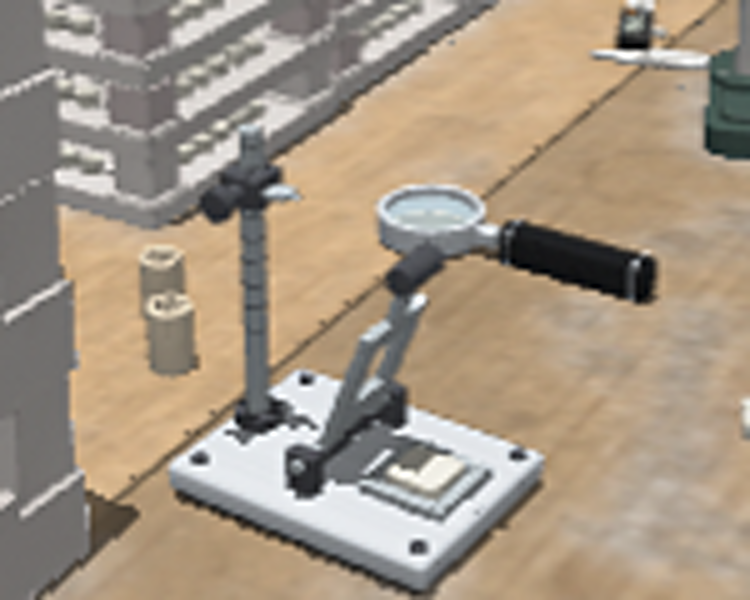

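View pics/dc.png

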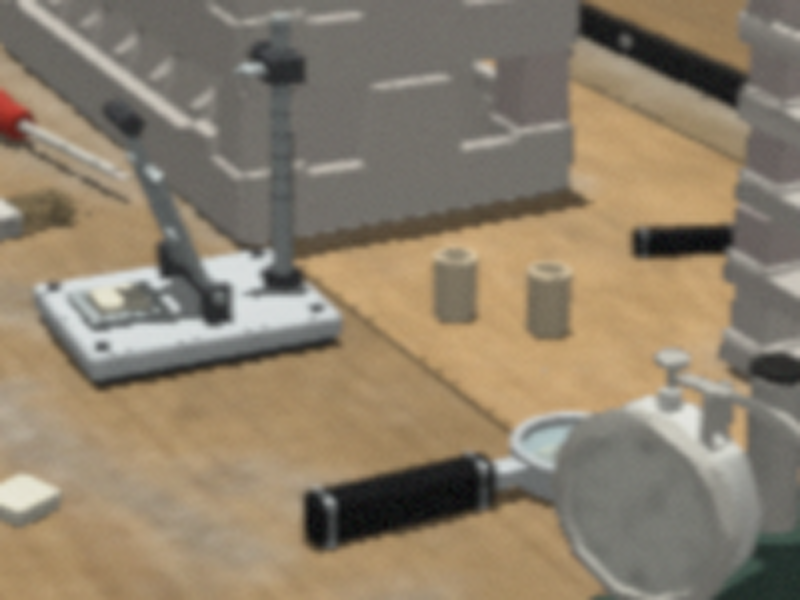

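The crops show the near loupe's handle is 80 mm long and 21 mm high, so it is the larger one. The handle by the racks is 15 mm high, a decoy. In full-image pixels, the pointer tip is at scene (260,229) and side (229.5,167), and the clamp bar at scene (283,243.6) and side (200.8,178.8).

```bash
python3 - <<'E'
from h import *
np.set_printoptions(precision=4,suppress=True)
s=cam("scene"); d=cam("side")
def tri(a,b):
    da,db=rays(s,[a])[0],rays(d,[b])[0]
    t=np.linalg.lstsq(np.c_[da,-db],d["o"]-s["o"],rcond=None)[0]
    p,q=s["o"]+t[0]*da,d["o"]+t[1]*db; return (p+q)/2,np.linalg.norm(p-q)
print("tip",tri((260,229),(229.5,167))); print("bar",tri((283.2,243.6),(200.75,178.75)))
for n,c in(("scene",s),("side",d)):
    P=cloud(c); f=c["frame"].astype(int)
    near=(abs(P[...,0]-.58)<.15)&(abs(P[...,1]-.24)<.15)
    m=near&(f.min(2)>125)&(abs(P[...,2]-.016)<.004)&(f.max(2)-f.min(2)<40)
    v,u=np.nonzero(m)
    q=onplane(c,np.c_[u,v],.016)[:,:2].astype(np.float32)
    r=cv2.minAreaRect(q); print(n,len(q),r, P[m].mean(0))
    print(cv2.boxPoints(r).tolist())
    # loupe ring
    m=(np.hypot(P[...,0]-.585,P[...,1]-.065)<.04)&(P[...,2]>.008)&(P[...,2]<.025)
    q=P[m]; print("ring",len(q),np.nanmin(q,0),np.nanmax(q,0),cv2.minEnclosingCircle(q[:,:2].astype(np.float32)))
    # plate
    m=near&(P[...,2]<.04)&(f[...,2]-f[...,0]>15)&(f[...,2]>190)&(P[...,2]>.017)
    v,u=np.nonzero(m); q=onplane(c,np.c_[u,v],.024)
    print("plate",len(q),cv2.minAreaRect(q[:,:2].astype(np.float32)) if len(q) else 0)
E
```

```text
tip (array([0.5364, 0.2623, 0.1233]), np.float64(0.0019316756595267367))
bar (array([0.483 , 0.267 , 0.1082]), np.float64(0.0008100443663065523))
scene 1054 ((0.5777198672294617, 0.20462928712368011), (0.22161865234375, 0.3080284595489502), 22.681901931762695) [0.5134 0.2732 0.0165]
[[0.4160904288291931, 0.3040023446083069], [0.5348706841468811, 0.01979682594537735], [0.7393493056297302, 0.10525622963905334], [0.6205690503120422, 0.3894617557525635]]
ring 258 [0.5453 0.0341 0.0081] [0.6164 0.0888 0.0214] ((0.5808361768722534, 0.061285413801670074), 0.036170266568660736)
plate 46 ((0.5788869857788086, 0.23696626722812653), (0.035794589668512344, 0.23266640305519104), 61.31282043457031)
side 916 ((0.59999018907547, 0.21874968707561493), (0.1270916759967804, 0.3414548933506012), 64.23084259033203) [0.517  0.2436 0.0165]
[[0.4186147451400757, 0.23574644327163696], [0.726112961769104, 0.08730015158653259], [0.7813656330108643, 0.2017529308795929], [0.47386741638183594, 0.35019922256469727]]
ring 255 [0.5458 0.0422 0.0081] [0.609  0.0864 0.0218] ((0.5780607461929321, 0.0661981999874115), 0.03355013579130173)
plate 48 ((0.5760756731033325, 0.24577778577804565), (0.03960978984832764, 0.22298911213874817), 72.99674224853516)
```

```bash
python3 - <<'E'
from h import *
np.set_printoptions(precision=4,suppress=True)
s=cam("scene"); d=cam("side")
for n,c,seed in(("scene",s,(260,278)),("side",d,(200,231))):
    P=cloud(c); f=c["frame"].astype(int)
    near=(abs(P[...,0]-.51)<.13)&(abs(P[...,1]-.26)<.13)
    m=(near&(f.min(2)>120)&(abs(P[...,2]-.016)<.004)&(f.max(2)-f.min(2)<45)).astype(np.uint8)
    k,l,st,ce=cv2.connectedComponentsWithStats(m); i=1+st[1:,4].argmax()
    v,u=np.nonzero(l==i); q=onplane(c,np.c_[u,v],.016)[:,:2].astype(np.float32)
    r=cv2.minAreaRect(q); b=cv2.boxPoints(r); print(n,len(q),r,b.tolist())
    m=(near&(P[...,2]<.04)&(f[...,2]-f[...,0]>15)&(f[...,2]>190)&(P[...,2]>.019)).astype(np.uint8)
    k,l,st,ce=cv2.connectedComponentsWithStats(m); i=1+st[1:,4].argmax()
    print("plate",st[i],ce[i],onplane(c,[ce[i]],.024))
print(get_state()["eef_pos"],get_state()["tcp_rot"],get_state()["time"])
T=R.from_quat(get_state()["tcp_rot"]).as_matrix();print(T)
w=cam("wrist"); print("cam in tool",T.T@(w["o"]-get_state()["eef_pos"]), "\n",T.T@w["R"],w["vfov"])
E
```

```text
scene 997 ((0.50849848985672, 0.2693694531917572), (0.09532797336578369, 0.12155026197433472), 85.68601989746094) [[0.44431018829345703, 0.2264121174812317], [0.5655160546302795, 0.21726888418197632], [0.5726867914199829, 0.3123267889022827], [0.4514809250831604, 0.3214700222015381]]
plate [229 249   5   5  11] [231.1818 251.2727] [[0.6401 0.2198 0.024 ]]
side 887 ((0.5081573724746704, 0.2609272301197052), (0.09569849073886871, 0.12199343740940094), 86.21415710449219) [[0.4441344141960144, 0.2172098606824875], [0.5658616423606873, 0.20915494859218597], [0.5721803307533264, 0.3046445846557617], [0.45045310258865356, 0.31269949674606323]]
plate [193 222   7   5  25] [196.32 223.8 ] [[0.4721 0.2678 0.024 ]]
[ 0.1649 -0.6544  0.2311] [ 0.9924  0.1231 -0.     -0.0002] 0.4
[[ 0.9697  0.2443 -0.    ]
 [ 0.2443 -0.9697  0.0003]
 [ 0.     -0.0003 -1.    ]]
cam in tool [ 0.0728 -0.     -0.1414] 
 [[ 0.0005 -0.9582 -0.2861]
 [ 1.      0.0004  0.0005]
 [-0.0004 -0.2861  0.9582]] 63.11898366847923
```

Both views agree. The fixture origin is at about (0.476, 0.267) with yaw about −4°, the joint is at about 1.23 rad, and the pointer is at about 0.123 m. Next I'll move to a look pose above both the fixture and the loupe.

```bash
cat >> h.py <<'E'
def to(p,yaw=None,z=None):
    s=get_state(); T=R.from_quat(s["tcp_rot"]).as_matrix()
    dy=0 if yaw is None else np.degrees(np.arctan2(T[1,0],T[0,0]))-yaw
    print("shift mm",np.round(T.T@(np.array(p)-s["eef_pos"])*1000,1),"turn",round(dy,2))
E
python3 - <<'E'
from h import *
to([.5,-.4,.42]);to([.6,0,.42]);to([.5,.17,.30],-4)
E
```

```text
shift mm [ 387.1 -165.  -188.7] turn 0
shift mm [ 581.8 -528.4 -188.7] turn 0
shift mm [ 526.3 -717.7  -68.7] turn 18.14
```

```bash
python3 -m crank '[[[20,-10,-50],0,0],[[50,-20,-100],0,0],[[90,-40,-130],0,0],[[387,-165,-189],0,0],[[387,-165,-189],0,0],[[387,-165,-189],0,0],[[387,-165,-189],0,0],[[387,-165,-189],0,0],[[387,-165,-189],0,0],[[387,-165,-189],0,0]]' | tail -5
python3 - <<'E'
from h import *
to([.6,0,.42]);to([.5,.17,.30],-4)
E
```

```text
eef_pos: [0.5017, -0.3981, 0.4213]
tcp_rot: [0.992, 0.124, 0.0, 0.0]
contact_force: [0.0, 0.3, -0.7]
opening: 1.005
finger_force: 0.0
shift mm [ 193.  -361.8    1.1] turn 0
shift mm [ 137.7 -551.2  120.9] turn 18.2
```

```bash
python3 -m crank '[[[193,-362,0],0,0],[[193,-362,0],0,0],[[193,-362,0],0,0],[[193,-362,0],0,0],[[193,-362,0],0,0],[[193,-362,0],0,0],[[193,-362,0],0,0],[[193,-362,0],0,0],[[193,-362,0],0,0],[[193,-362,0],0,0]]' | tail -5
python3 - <<'E'
from h import *
to([.5,.17,.30],-4)
E
```

```text
eef_pos: [0.5987, -0.0001, 0.4203]
tcp_rot: [0.992, 0.125, -0.0, 0.0]
contact_force: [-0.3, -0.1, 0.1]
opening: 0.996
finger_force: 0.0
shift mm [ -53.5 -189.3  120.3] turn 18.33
```

```bash
python3 -m crank '[[[-54,-189,120],18,0],[[-54,-189,120],18,0],[[-54,-189,120],18,0],[[-54,-189,120],18,0],[[-54,-189,120],18,0],[[-54,-189,120],18,0],[[-54,-189,120],18,0],[[-54,-189,120],18,0]]' | tail -5
python3 - <<'E'
from h import *
w=cam("wrist"); cv2.imwrite("pics/w1.png",w["frame"]); print(get_state()["time"])
E
```

```text
eef_pos: [0.5015, 0.1667, 0.3018]
tcp_rot: [0.999, -0.035, 0.001, 0.0]
contact_force: [-0.6, 0.2, -0.3]
opening: 1.002
finger_force: 0.0
3.3
```

View pics/w1.png

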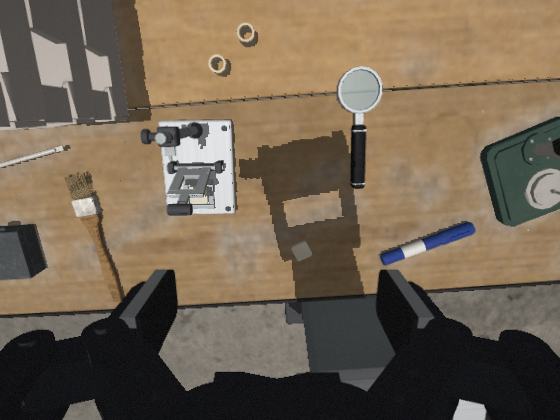

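The wrist view shows the fixture base at (198,167), the bar at (179,210), the handle at (358,155) and the lens at (360,90). I'll measure precisely from here.

```bash
python3 - <<'E'
from h import *
np.set_printoptions(precision=4,suppress=True)
c=cam("wrist"); f=c["frame"].astype(int); P=cloud(c)
def comp(m,box):
    x0,y0,x1,y1=box; M=np.zeros((420,560),np.uint8); M[y0:y1,x0:x1]=m[y0:y1,x0:x1]
    k,l,st,ce=cv2.connectedComponentsWithStats(M); i=1+st[1:,4].argmax(); v,u=np.nonzero(l==i); return np.c_[u,v]
def rect(uv,z,n):
    q=onplane(c,uv,z)[:,:2].astype(np.float32); r=cv2.minAreaRect(q); print(n,len(uv),r); return r
rect(comp((f.min(2)>150)&(f.max(2)-f.min(2)<45),(150,110,245,225)),.016,"base")
rect(comp(f.max(2)<60,(340,120,380,195)),.018,"handle")
u=comp((P[...,2]>.006)&(P[...,2]<.03),(330,60,390,112)); 
q=onplane(c,u,.015)[:,:2].astype(np.float32); print("ring",len(u),cv2.minEnclosingCircle(q),q.min(0),q.max(0))
u=comp((P[...,2]>.095)&(f.max(2)<110),(150,195,200,220)); print("barz",np.nanmedian(P[u[:,1],u[:,0]],0)); rect(u,.111,"bar")
u=comp((f[...,2]-f[...,0]>10)&(f[...,2]>130)&(f.min(2)>100)&(abs(P[...,2]-.024)<.004),(170,180,225,215)); rect(u,.024,"plate")
E
```

```text
base 3336 ((0.5111583471298218, 0.2655660808086395), (0.08829858899116516, 0.11778030544519424), 86.31132507324219)
handle 762 ((0.5079944133758545, 0.0650165006518364), (0.017851494252681732, 0.07142713665962219), 88.33091735839844)
ring 1684 ((0.5913403034210205, 0.06116935983300209), 0.02748890593647957) [0.5661 0.0343] [0.6178 0.0881]
barz [0.4855 0.2667 0.1107]
bar 307 ((0.4863920211791992, 0.2663482427597046), (0.02654850296676159, 0.014495139010250568), 89.9831314086914)
plate 114 ((0.47342392802238464, 0.26749515533447266), (0.02212495170533657, 0.01046217605471611), 86.00619506835938)
```

```bash
python3 - <<'E'
from h import *
to([.4845,.2666,.18],-4);to([.4845,.2666,.09],-4)
E
```

```text
shift mm [-24.1 -98.3 121.7] turn 0.0
shift mm [-24.3 -98.3 211.7] turn 0.0
```

```bash
python3 -m crank '[[[-24,-98,90],0,0],[[-24,-98,122],0,0],[[-24,-98,122],0,0],[[-24,-98,150],0,0],[[-24,-98,180],0,0],[[-24,-98,200],0,0],[[-24,-98,212],0,0],[[-24,-98,212],0,0],[[-24,-98,212],0,0]]' 20 | tail -5
python3 - <<'E'
from h import *
w=cam("wrist"); cv2.imwrite("pics/w2.png",w["frame"]); to([.4845,.2666,.09],-4)
E
```

```text
eef_pos: [0.484, 0.2675, 0.0895]
tcp_rot: [0.999, -0.034, 0.001, -0.0]
contact_force: [0.0, 0.7, 0.7]
opening: 1.004
finger_force: 0.0
shift mm [0.3 1.1 0. ] turn 0.1
```

View pics/w2.png

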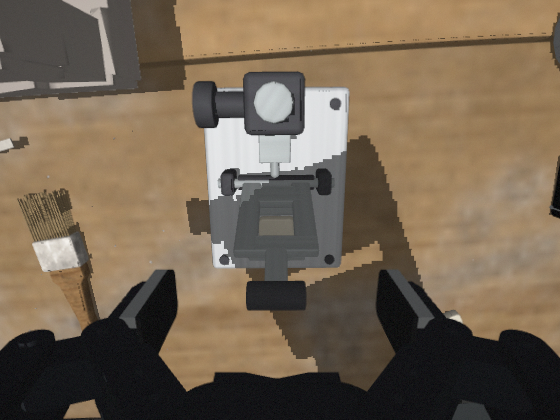

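The bar is centred between the fingers at (276,295), so I'll close on it.

```bash
python3 -m crank '[[[0,0,0],0,220],[[0,0,0],0,220],[[0,0,0],0,220],[[0,0,0],0,220],[[0,0,0],0,220],[[0,0,0],0,220],[[0,0,0],0,220],[[0,0,0],0,220],[[0,0,0],0,220],[[0,0,0],0,220]]' 20 | tail -5
python3 - <<'E'
from h import *
c=cam("wrist"); f=c["frame"].astype(int); P=cloud(c)
np.set_printoptions(precision=4,suppress=True)
s=P[190:310,235:315].reshape(-1,3); s=s[s[:,2]>.09]; print(len(s),np.nanmedian(s,0))
for j in (1.15,1.2,1.25): print(j,[(round(-86*(np.cos(a)-np.cos(j)),1),round(86*(np.sin(j)-np.sin(a)),1)) for a in np.linspace(j,-.02,11)[1:]])
# pointer tip, wrist
print(rays(c,[(275,178)]),c["o"],P[172:180,272:279,2])
E
```

```text
eef_pos: [0.4828, 0.2679, 0.0886]
tcp_rot: [0.999, -0.034, 0.0, -0.0]
contact_force: [-1.6, 0.8, 5.4]
opening: 0.275
finger_force: 21.9
3543 [0.4891 0.2683 0.1103]
1.15 [(np.float64(-8.9), np.float64(4.6)), (np.float64(-17.2), np.float64(10.3)), (np.float64(-24.8), np.float64(16.9)), (np.float64(-31.6), np.float64(24.3)), (np.float64(-37.5), np.float64(32.5)), (np.float64(-42.4), np.float64(41.2)), (np.float64(-46.2), np.float64(50.5)), (np.float64(-48.9), np.float64(60.2)), (np.float64(-50.5), np.float64(70.2)), (np.float64(-50.9), np.float64(80.2))]
1.2 [(np.float64(-9.5), np.float64(4.4)), (np.float64(-18.4), np.float64(9.9)), (np.float64(-26.6), np.float64(16.5)), (np.float64(-33.9), np.float64(24.0)), (np.float64(-40.3), np.float64(32.3)), (np.float64(-45.6), np.float64(41.4)), (np.float64(-49.7), np.float64(51.0)), (np.float64(-52.7), np.float64(61.1)), (np.float64(-54.4), np.float64(71.4)), (np.float64(-54.8), np.float64(81.9))]
1.25 [(np.float64(-10.1), np.float64(4.1)), (np.float64(-19.6), np.float64(9.4)), (np.float64(-28.4), np.float64(15.9)), (np.float64(-36.3), np.float64(23.5)), (np.float64(-43.1), np.float64(32.0)), (np.float64(-48.8), np.float64(41.3)), (np.float64(-53.3), np.float64(51.2)), (np.float64(-56.5), np.float64(61.7)), (np.float64(-58.4), np.float64(72.4)), (np.float64(-58.9), np.float64(83.3))]
[[-0.1913  0.0168 -0.9863]] [0.5554 0.2629 0.2301] [[0.1216 0.122  0.1225 0.1217 0.1224 0.122  0.1222]
 [0.0264 0.1218 0.1231 0.121  0.1218 0.1224 0.1226]
 [0.0276 0.0281 0.1214 0.1213 0.121  0.1205 0.0287]
 [0.0283 0.0278 0.0285 0.0282 0.0287 0.028  0.0281]
 [0.0291 0.0298 0.028  0.0305 0.0287 0.0275 0.0293]
 [0.0296 0.0296 0.0295 0.0289 0.03   0.0291 0.0308]
 [0.0306 0.0292    nan 0.0297 0.029  0.0298 0.0297]
 [0.0291 0.0308 0.0303 0.0307 0.0308 0.0296 0.0308]]
```

```bash
python3 -m crank '[[[-5,0,2],0,220],[[-10,0,4],0,220],[[-18,0,10],0,220],[[-27,0,16],0,220],[[-34,0,24],0,220],[[-40,0,32],0,220],[[-46,0,41],0,220],[[-50,0,51],0,220],[[-50,0,51],0,220]]' | tail -5
python3 - <<'E'
from h import *
c=cam("wrist"); P=cloud(c); cv2.imwrite("pics/w3.png",c["frame"])
E
```

```text
eef_pos: [0.4315, 0.271, 0.0354]
tcp_rot: [0.999, -0.034, -0.001, 0.0]
contact_force: [0.7, 2.1, 0.1]
opening: 0.27
finger_force: 22.2
```

View pics/w3.png

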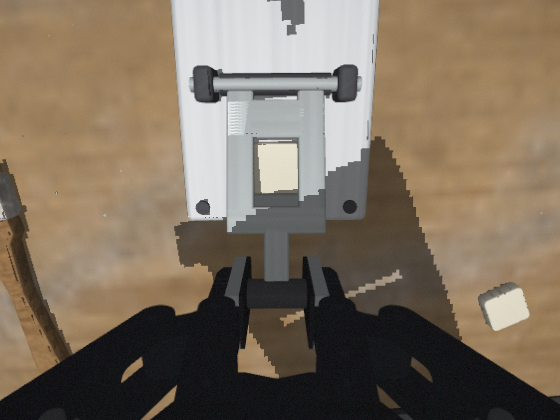

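The bar at (277,292) is held and the frame is nearly down over the plate. I'll continue down to the stop.

```bash
python3 -m crank '[[[-3,0,10],0,220],[[-4,0,18],0,220],[[-5,0,25],0,220],[[-5,0,29],0,220],[[-5,0,30],0,220],[[-5,0,31],0,220],[[-5,0,31],0,220]]' | tail -5
python3 - <<'E'
from h import *
c=cam("wrist"); P=cloud(c); f=c["frame"].astype(int)
np.set_printoptions(precision=4,suppress=True)
m=(P[...,2]>.018)&(P[...,2]<.06)&(abs(P[...,1]-.267)<.03)&(P[...,0]>.43)&(P[...,0]<.52)
q=P[m]; 
for x in np.arange(.42,.52,.01):
    k=abs(q[:,0]-x)<.005; print(round(x,3),k.sum(),np.nanmedian(q[k,2]) if k.any() else 0)
m=(f[...,2]-f[...,0]>15)&(f[...,2]>150)&(abs(P[...,2]-.024)<.006)&(abs(P[...,1]-.267)<.03)
v,u=np.nonzero(m);print("plate",len(u),cv2.minAreaRect(onplane(c,np.c_[u,v],.024)[:,:2].astype(np.float32)))
E
```

```text
eef_pos: [0.4272, 0.2713, 0.0064]
tcp_rot: [0.999, -0.034, -0.001, 0.0]
contact_force: [-5.2, 1.5, 3.1]
opening: 0.27
finger_force: 22.8
0.42 0 0
0.43 2288 0.03135507674585234
0.44 4371 0.0425827264436071
0.45 1067 0.028343354417216998
0.46 3087 0.028257620912534823
0.47 2758 0.027735191707724566
0.48 3132 0.027611015364347777
0.49 3209 0.028090814020637664
0.5 3669 0.028406835989341753
0.51 5291 0.029456705383837642
0.52 2354 0.030212352411303316
plate 2923 ((0.478929728269577, 0.2681412100791931), (0.01799078844487667, 0.022447746247053146), 87.27667999267578)
```

```bash
python3 -m crank '[[[0,0,2],0,220],[[0,0,3],0,220],[[0,0,3],0,220]]' | tail -5
python3 -m crank '[[[0,0,-2],0,0],[[0,0,-2],0,0],[[0,0,-2],0,0],[[0,0,-2],0,0],[[0,0,-2],0,0],[[0,0,-2],0,0],[[0,0,-2],0,0],[[0,0,-40],0,0],[[0,0,-80],0,0],[[0,0,-120],0,0]]' | tail -5
python3 - <<'E'
from h import *
c=cam("wrist"); P=cloud(c); f=c["frame"].astype(int)
np.set_printoptions(precision=4,suppress=True); print(get_state()["time"])
m=(P[...,2]>.02)&(P[...,2]<.06)&(abs(P[...,1]-.268)<.019)
q=P[m]
for x in np.arange(.42,.53,.01):
    k=abs(q[:,0]-x)<.005; print(round(x,3),k.sum(),np.nanpercentile(q[k,2],80) if k.any() else 0)
m=(f[...,2]-f[...,0]>15)&(f[...,2]>150)&(abs(P[...,2]-.024)<.006)&(abs(P[...,1]-.267)<.03)
v,u=np.nonzero(m);print("plate",len(u),cv2.minAreaRect(onplane(c,np.c_[u,v],.024)[:,:2].astype(np.float32)))
T=R.from_quat(get_state()["tcp_rot"]).as_matrix()
to([.513,.0645,.16],-1.7); to([.513,.0645,.003],-1.7)
E
```

```text
eef_pos: [0.4275, 0.2714, 0.0055]
tcp_rot: [0.999, -0.034, -0.001, 0.001]
contact_force: [-11.2, -1.7, 18.7]
opening: 0.272
finger_force: 24.1
eef_pos: [0.4274, 0.2712, 0.1242]
tcp_rot: [0.999, -0.034, -0.001, 0.0]
contact_force: [-0.2, 0.9, -0.4]
opening: 0.999
finger_force: 0.0
8.4
0.42 47 0.03004588476513791
0.43 467 0.03182761784510244
0.44 195 0.02891754040552153
0.45 327 0.028969488247138943
0.46 769 0.028999966612431472
0.47 710 0.0287147463664519
0.48 821 0.02863997377936575
0.49 780 0.028826905883612263
0.5 881 0.02900299341187887
0.51 812 0.030451699571188047
0.52 319 0.030720828955623808
0.53 0 0
plate 823 ((0.47893521189689636, 0.2681295871734619), (0.01755375601351261, 0.021951615810394287), 86.16947174072266)
shift mm [ 95.2 202.6 -27.9] turn -2.14
shift mm [ 93.5 203.4 129.1] turn -2.14
```

The clamp reached its stop: 19 N reaction and the frame flat. Next is the loupe.

```bash
python3 -m crank '[[[0,0,-30],0,0],[[95,203,-20],-2,0],[[95,203,-20],-2,0],[[95,203,-20],-2,0],[[95,203,-20],-2,0],[[95,203,-20],-2,0],[[95,203,50],-2,0],[[95,203,50],-2,0],[[95,203,50],-2,0]]' | tail -5
python3 - <<'E'
from h import *
c=cam("wrist"); f=c["frame"].astype(int); P=cloud(c); cv2.imwrite("pics/w4.png",c["frame"])
m=((f.max(2)<60)&(P[...,2]>.008)&(P[...,2]<.03)&(abs(P[...,1]-.065)<.03)&(P[...,0]<.56)&(P[...,0]>.44)).astype(np.uint8)
k,l,st,ce=cv2.connectedComponentsWithStats(m); i=1+st[1:,4].argmax(); v,u=np.nonzero(l==i)
print(cv2.minAreaRect(onplane(c,np.c_[u,v],.018)[:,:2].astype(np.float32)))
m=(P[...,2]>.008)&(P[...,2]<.03)&(np.hypot(P[...,0]-.592,P[...,1]-.061)<.036)&(P[...,0]>.565)
v,u=np.nonzero(m);print(len(u),cv2.minEnclosingCircle(onplane(c,np.c_[u,v],.017)[:,:2].astype(np.float32)))
to([.514,.0645,.004],-2.1)
E
```

```text
eef_pos: [0.5058, 0.0622, 0.0694]
tcp_rot: [1.0, -0.017, -0.004, -0.0]
contact_force: [-0.3, -0.3, -1.3]
opening: 0.999
finger_force: 0.0
((0.5107614398002625, 0.06279569119215012), (0.015491962432861328, 0.06460730731487274), 88.69942474365234)
8126 ((0.5910504460334778, 0.060485512018203735), 0.026819583028554916)
shift mm [ 6.6 -2.3 67.7] turn 0.22
```

View pics/w4.png

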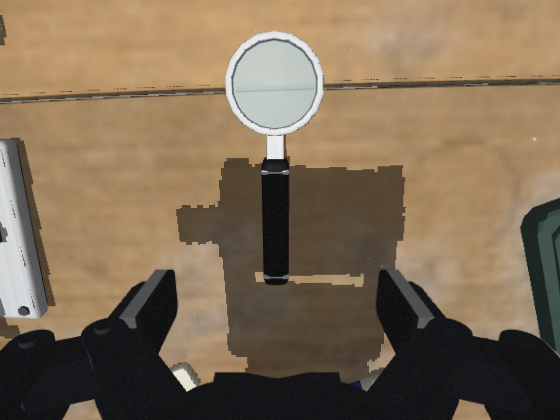

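The handle at (275,220) is aligned and centred, with the lens at (275,83). I'll descend and grip.

```bash
python3 -m crank '[[[8,-1,30],0,0],[[8,-1,50],0,0],[[8,-1,60],0,0],[[8,-1,65],0,0],[[8,-1,65],0,0]]' 60 | tail -5
python3 - <<'E'
from h import *
to([.516,.063,.005],-1.9)
E
python3 -m crank '[[[0,0,0],0,255],[[0,0,0],0,255],[[0,0,0],0,255],[[0,0,0],0,255],[[0,0,0],0,255],[[0,0,0],0,255],[[0,0,0],0,255],[[0,0,0],0,255],[[0,0,0],0,255],[[0,0,0],0,255]]' 60 | tail -5
```

```text
eef_pos: [0.5175, 0.0633, 0.0089]
tcp_rot: [1.0, -0.016, 0.0, 0.0]
contact_force: [-0.2, -0.4, -0.1]
opening: 1.001
finger_force: 0.0
shift mm [-1.5  0.4  3.9] turn 0.06
eef_pos: [0.5174, 0.0632, 0.0088]
tcp_rot: [1.0, -0.016, 0.0, 0.0]
contact_force: [-0.5, 0.9, 4.9]
opening: 0.17
finger_force: 61.3
```

The grip is a little shallow, so I'll regrip 5 mm lower and then lift.

```bash
python3 -m crank '[[[0,0,0],0,160],[[0,0,0],0,160],[[0,0,0],0,160],[[-1,0,3],0,160],[[-1,0,5],0,160],[[-1,0,5],0,255],[[-1,0,5],0,255],[[-1,0,5],0,255],[[-1,0,5],0,255],[[-1,0,5],0,255]]' 70 | tail -5
python3 -m crank '[[[0,0,0],0,255],[[0,0,-10],0,255],[[0,0,-25],0,255],[[0,0,-50],0,255],[[0,0,-80],0,255],[[0,0,-110],0,255],[[0,0,-140],0,255],[[0,0,-160],0,255],[[0,0,-160],0,255],[[0,0,-160],0,255]]' 70 | tail -5
python3 - <<'E'
from h import *
np.set_printoptions(precision=4,suppress=True)
print(get_state()["time"]); c=cam("wrist"); P=cloud(c); f=c["frame"]; cv2.imwrite("pics/w5.png",f)
m=(P[...,2]>.12)&(np.hypot(P[...,0]-.591,P[...,1]-.061)<.05)&(P[...,0]>.535)
q=P[m]; A=np.c_[q[:,:2]-[.59,.06],np.ones(len(q))]; print(len(q),np.linalg.lstsq(A,q[:,2],rcond=None)[0],np.median(q,0))
to([.4,.27,.16])
E
```

```text
eef_pos: [0.5159, 0.0632, 0.0033]
tcp_rot: [1.0, -0.016, -0.0, -0.0]
contact_force: [-0.0, 0.5, -0.1]
opening: 0.166
finger_force: 70.1
eef_pos: [0.5161, 0.0632, 0.1641]
tcp_rot: [1.0, -0.016, 0.001, 0.0]
contact_force: [-1.0, 1.3, -0.3]
opening: 0.162
finger_force: 70.3
12.85
19828 [-0.0366  0.0023  0.1738] [0.591  0.061  0.1726]
shift mm [-122.  -202.9    2.9] turn 0
```

View pics/w5.png

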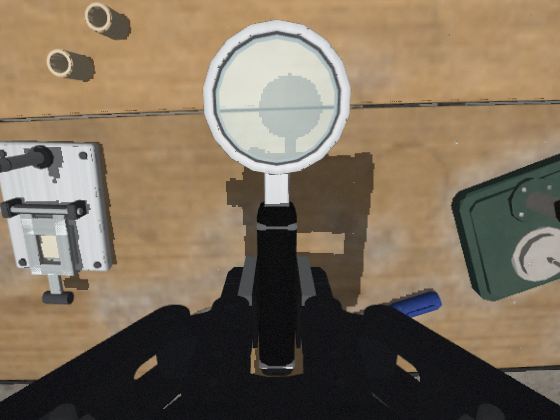

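The loupe is held level at the lens (277,97). I'll carry it high to above the plate.

```bash
python3 - <<'E'
from h import *
to([.403,.270,.166])
E
python3 -m crank '[[[-8,-15,-2],0,255],[[-25,-45,-2],0,255],[[-45,-80,-2],0,255],[[-65,-115,-2],0,255],[[-85,-150,-2],0,255],[[-100,-180,-2],0,255],[[-112,-196,-2],0,255],[[-119,-203,-2],0,255],[[-119,-203,-2],0,255],[[-119,-203,-2],0,255]]' 70 | tail -5
python3 - <<'E'
from h import *
np.set_printoptions(precision=4,suppress=True)
s=cam("scene"); d=cam("side")
A=cv2.resize(s["frame"][190:300,225:345],None,fx=5,fy=5,interpolation=cv2.INTER_CUBIC)
B=cv2.resize(d["frame"][120:230,170:270],None,fx=5,fy=5,interpolation=cv2.INTER_CUBIC)
A=A[:,:400+0] if False else A
C=np.zeros((550,1100,3),np.uint8); C[:,:600]=A; C[:,600:]=B; cv2.imwrite("pics/v1.png",cv2.resize(C,(800,400)))
c=cam("wrist"); P=cloud(c); to([.403,.270,.166])
m=(P[...,2]>.15)&(np.hypot(P[...,0]-.478,P[...,1]-.268)<.04)&(P[...,0]>.44)
q=P[m]; ring=q[q[:,2]>.172]
print(len(q),len(ring),cv2.minEnclosingCircle(ring[:,:2].astype(np.float32)))
r=np.hypot(*(ring[:,:2]-np.array(cv2.minEnclosingCircle(ring[:,:2].astype(np.float32))[0])).T); k=r>.0235
A=np.c_[ring[k,:2]-[.478,.268],np.ones(k.sum())]; print(k.sum(),np.linalg.lstsq(A,ring[k,2],rcond=None)[0])
E
```

```text
shift mm [-119.  -203.    -3.1] turn 0
eef_pos: [0.4034, 0.2696, 0.1648]
tcp_rot: [1.0, -0.016, -0.0, 0.0]
contact_force: [1.1, 0.3, -0.3]
opening: 0.169
finger_force: 70.3
shift mm [-1.2 -0.8 -0.8] turn 0
18621 17871 ((0.47350358963012695, 0.2680486738681793), 0.03387671709060669)
6142 [0.0073 0.0029 0.1758]
```

View pics/v1.png

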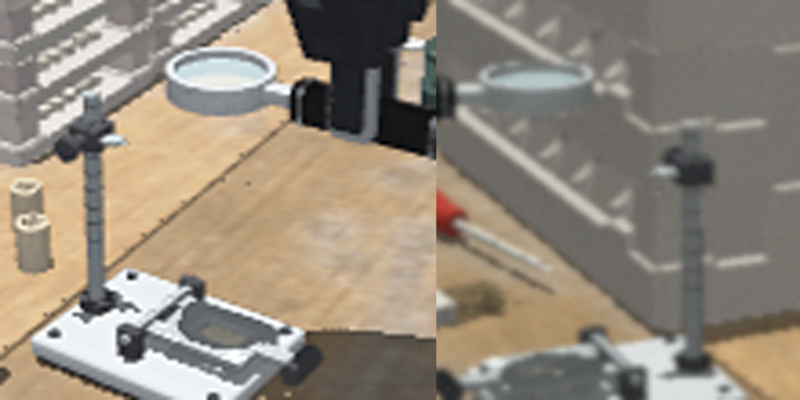

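The loupe is level (ring slope 0.4°) and high above the plate, the clamp is down and the pointer undisturbed. I'll descend to about the tip height, then compare ring and tip within the same cameras.

```bash
python3 -m crank '[[[-1,-1,10],0,255],[[-1,-1,25],0,255],[[-1,-1,38],0,255],[[-1,-1,45],0,255],[[-1,-1,48],0,255],[[-1,-1,48],0,255],[[-1,-1,48],0,255]]' 70 | tail -5
python3 - <<'E'
from h import *
np.set_printoptions(precision=4,suppress=True)
for n in("scene","side"):
    c=cam(n); P=cloud(c); f=c["frame"].astype(int)
    m=(np.hypot(P[...,0]-.478,P[...,1]-.268)<.031)&(P[...,2]>.09)
    q=P[m]; print(n,"ring",len(q),np.percentile(q,[1,99],axis=0))
    r=c["frame"][m]
    # x centre from extent
    m=(P[...,0]>.52)&(P[...,0]<.545)&(abs(P[...,1]-.264)<.012)&(P[...,2]>.105)&(P[...,2]<.14)&(f.min(2)>90)
    q=P[m]; v,u=np.nonzero(m); print("tip",len(q),np.nanmin(q,0),np.nanmax(q,0),np.median(q,0)); 
    for a,b,p in zip(u,v,q): print(a,b,p)
A=[]
s,d=cam("scene"),cam("side")
for c,x0,y0 in((s,225,190),(d,170,120)):
    A.append(cv2.resize(c["frame"][y0:y0+100,x0:x0+100],(400,400),interpolation=cv2.INTER_CUBIC))
cv2.imwrite("pics/v2.png",np.hstack(A))
E
```

```text
eef_pos: [0.4031, 0.2712, 0.1178]
tcp_rot: [1.0, -0.016, 0.0, -0.0]
contact_force: [0.6, 0.6, -0.7]
opening: 0.163
finger_force: 70.3
scene ring 500 [[0.449  0.2448 0.1194]
 [0.5018 0.2967 0.1337]]
tip 15 [0.5347 0.2599 0.1219] [0.5447 0.2708 0.1253] [0.5403 0.266  0.1248]
257 227 [0.5425 0.2622 0.125 ]
258 227 [0.5414 0.2605 0.1246]
259 227 [0.5395 0.2599 0.1248]
254 228 [0.5447 0.2691 0.1253]
255 228 [0.5433 0.2679 0.1251]
256 228 [0.5443 0.263  0.1228]
257 228 [0.5403 0.2657 0.1249]
258 228 [0.5384 0.2651 0.1252]
259 228 [0.539  0.2606 0.1231]
255 229 [0.5418 0.2702 0.1244]
256 229 [0.5391 0.2708 0.1253]
257 229 [0.5395 0.2669 0.1235]
258 229 [0.5378 0.266  0.1236]
259 229 [0.5347 0.2674 0.125 ]
256 230 [0.5406 0.2687 0.1219]
side ring 462 [[0.4484 0.2397 0.1192]
 [0.5023 0.2924 0.1335]]
tip 17 [0.5364 0.2549 0.121 ] [0.5446 0.2699 0.1252] [0.5413 0.2622 0.1235]
230 166 [0.5415 0.2699 0.1231]
231 166 [0.542  0.2667 0.124 ]
232 166 [0.5446 0.2681 0.1232]
233 166 [0.5443 0.263  0.1247]
229 167 [0.5364 0.2631 0.1239]
230 167 [0.5391 0.2647 0.1231]
231 167 [0.5378 0.2577 0.1252]
232 167 [0.5413 0.2609 0.1238]
233 167 [0.5418 0.2579 0.1246]
234 167 [0.5437 0.2578 0.1244]
235 167 [0.5446 0.2554 0.1249]
229 168 [0.5369 0.2642 0.1216]
230 168 [0.5379 0.2622 0.122 ]
231 168 [0.5409 0.2644 0.121 ]
232 168 [0.5407 0.2597 0.1223]
233 168 [0.5412 0.2566 0.1232]
234 168 [0.5424 0.2549 0.1235]
```

View pics/v2.png

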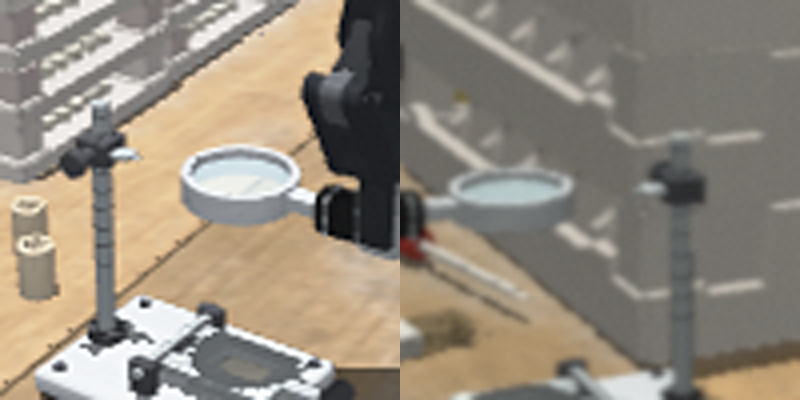

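The scene and side cameras agree: ring mid-height is about 0.1264 and the tip about 0.124, so the loupe is about 2 mm too high. It is also off-centre by about (−1, +1) mm. I'll correct, check that it holds, and hand in.

```bash
python3 -m crank '[[[1,1,2],0,255],[[1,1,2],0,255],[[1,1,2],0,255],[[1,1,2],0,255],[[1,1,2],0,255],[[1,1,2],0,255]]' 70 | tail -5
python3 - <<'E'
from h import *
np.set_printoptions(precision=4,suppress=True)
for n in("scene","side"):
    P=cloud(cam(n)); q=P[(np.hypot(P[...,0]-.478,P[...,1]-.268)<.031)&(P[...,2]>.09)]; e=np.percentile(q,[1,99],axis=0); print(n,e.mean(0))
print(get_state()["eef_pos"],get_state()["time"])
E
```

```text
eef_pos: [0.4037, 0.27, 0.1153]
tcp_rot: [1.0, -0.016, 0.0, 0.0]
contact_force: [-0.1, 0.4, -1.1]
opening: 0.168
finger_force: 70.3
scene [0.4759 0.2694 0.1241]
side [0.4759 0.2648 0.1236]
[0.4036 0.27   0.1153] 15.65
```

Ring centre height now matches the tip (0.124 / 0.1236 against 0.1242 / 0.1235), and it is centred over the plate.

```bash
python3 -c "
from plant import ctrl
print(ctrl.sign_off())"
```

```text
the job is handed in; nothing more can be done
None
```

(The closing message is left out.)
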